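# Slide the wet painted box into its drying lane

## Robot

A 6-joint arm with a two-finger parallel gripper is mounted at the origin on the work surface. World frame = base frame: x ahead of the robot, y to its left, z up, the work surface at z = 0. Lengths are in m, angles in degrees, forces in N, time in s.
With the tool pointing down it reaches from about 0.275 to 0.975 m from the base axis. Payload 8.4 kg.
Tool frame: the origin (TCP) lies at the centre of the arm's flange, where the gripper is bolted on; the fingertips stand 190 mm ahead of it and the grasp point (between the pads) lies 171 mm ahead of it; z points along the fingers, y is the direction in which the jaws open and shut (so a half turn about z gives the same grasp; the last joint's range is limited). The gripper opens to 92 mm and grips with 3 to 60 N. Pads are 20 mm wide; open, the fingers measure 128 mm over their backs; the gripper's body (75 mm by 189 mm) begins 69 mm behind the grasp point.
Start: joints at [-64.595, 20.225, 93.587, -0, 66.188, -0.138], TCP at [0.269, -0.564, 0.405] pointing down, gripper open.
Joint ranges: [-150.9, 150.9], [-52.94, 120.26], [3.33, 152.33], [-74.26, 254.26], [0, 154.13], [-172.89, 172.89]. Speed limits (degrees/s): [127.2, 127.2, 159.86, 180, 180, 180].

## Interface

Orientations are given as a 3x3 rotation matrix whose columns are the frame's x, y, z axes.
In Python, from plant import r gives the robot as it stands. The module is installed in compiled form; this text tells all that it offers.
- The arm moves only by the tool apply_moves, never from a script. Its argument "deltas" is a list that holds one entry, the list of rows, each a list of 5 numbers: the opening, from -1 (shut) to 1 (fully open), so that 0 is half open, then the shift along the tool's x, y, z in mm, then the turn about the tool's z in degrees. In form: [[[hand, dx, dy, dz, twist], ...]]. A call has exactly 8 rows; each row is the pose to reach, as a shift and turn from the pose measured when the call began, along the tool's axes at that moment; what a row does not reach only later rows make up. A row lasts 1/12 s, in which the tool goes at most 41.7 mm and 7.16 degrees, less where a joint would pass 70% of its speed; a pose out of reach is approached as far as the arm can. A call with a gripper value outside its range is refused whole. The fingers move at their own pace and stop on an object; "force" is the grip in N (left out, the last holds). Time passes only in rows, so rows that repeat a pose let the fingers close, or fill a call up. It gives the time, the measured TCP pose, the force and the opening at its end, in the units of the state.
- r.read_state(): the state, without advancing time (a new reading comes with each control period).
- r.grab_frame(name): name is "scene" or "top"; returns a dict with "color" (400x640x3 uint8, blue, green, red), "fx", "fy", "cx", "cy" (pixels), "pose" (4x4, takes a point from camera to world coordinates). Camera axes: x right, y up, looking along -z (the intrinsics and any distortion apply to the point x, -y, -z); pixel columns grow to the right and rows downward; lengths in m; the calibration is good to about 2 mm. A picture is of the moment at which its call begins. There is no depth.
- r.sign_off(): hands the job in, once; it reports no verdict.
The state is a dict: "clock": time; "q": joint angles; "joint_vel": joint speeds; "joint_torque": joint torques, N m; "ee_pos": TCP position; "tool_rot": TCP orientation; "force": force on the tool from outside, world axes, zero at the start; "ft_torque": the same for the moment, N m; "opening": opening from 0.0 (shut) to 1.0 (fully open).
Only numpy, scipy, OpenCV 4.12 (cv2) and the standard library are available. Lean on these libraries where they do the work, as an engineer would, in place of code of your own. Each camera call takes 0.05 s, during which the arm holds its last target. There are 200 camera calls.

## Task

Slowly push the freshly painted blue box down the empty lane of the drying rack until its far end rests against the stop at the back, and leave it there. Its sides and lid are still wet, so push only on the bare wooden end that faces the robot, do not lift or tip the box, and let neither the box nor the robot touch the rails. Leave the yellow and red boxes, the paint pot and the glue stick where they stand.

Things in the scene. Friction and masses are not known exactly. Their poses are not given: they have to be found in the camera images.
- box: the loose blue wooden box to push, 100 mm long (its own x), 80 mm wide (y), 55 mm high, about 0.26 kg; origin at the centre of its underside. Its +x end leads. Both end faces (x = -50 and +50 mm) are bare pale wood, flat, 76 mm wide, 3 mm proud of the paint. Starts on the rack's board before the empty lane, up to 16 mm off its middle line and 8 degrees askew, front end 30 to 60 mm short of the rails. Slides with ordinary wood friction, does not roll or coast.
- paint: the wet blue paint of that box, fixed to it and with the same origin and axes: both long sides (y = -40 and +40 mm, from x = -47 to +47 mm) and the lid (top at 55 mm). Nothing may touch it.
- rack: the fixed drying rack: plywood board 12 mm thick, x -275 to +70 mm, 370 mm wide (y), flat on the table; origin at table height below the row of home places. Three lanes run along its x, middle lines at y = -116, 0, +116 mm. At their back a pale stop strip, 32 mm high above the board, near face at x = +50 mm. The front of the board, x below -90 mm, has no rails.
- rails: the rack's four dark wooden rails, same origin and axes as the rack: each 12 mm wide, 16 mm high above the board (top 28 mm above the table), from x = -90 mm (rounded ends) to the stop, at y = -174, -58, +58, +174 mm. A lane is 104 mm clear between rails: 12 mm on each side of the centred box.
- lane: the paint-specked paper in the one empty lane, a marker of that lane: origin on the board's top face, exactly where the origin of the box lies when the box is home and centred; x points down the lane to the stop, y across it. The empty lane may be any of the three.
- lane_mouth (a point): the middle of the empty lane's open end, at board height, 90 mm before the lane's origin
- lane_stop (a point): the middle of the stop's near face in the empty lane, at board height, 50 mm beyond the lane's origin
- box_yellow: bystander: a yellow painted box at home in another lane, 100 mm long (its own x), 80 mm wide (y), 55 mm high, about 0.26 kg; origin at the centre of its underside
- box_red: bystander: a red painted box at home in another lane, 100 mm long (its own x), 80 mm wide (y), 55 mm high, about 0.26 kg; origin at the centre of its underside
- pot: bystander: a small paint pot with a white lid, 42 mm across, 50 mm high, standing on the front of the board in front of the yellow box's lane; origin at the centre of its underside
- glue: bystander: a glue stick with a red cap, 25 mm across, 84 mm high, standing on the table to the left (+y) of the rack; origin at the centre of its underside
Things that resemble listed ones, but are neither listed nor needed, are in the scene too. There is more than one size of the box; the job needs the middle-sized.

How it is judged (in metres and radians):
On the way:
1. the front of the box has entered the empty lane, between its rails (x of box in the frame of lane between -0.135 and -0.02 m and y of box in the frame of lane between -0.02 and 0.02 m), for 0.1 s.
At the end, for the whole second after the job is handed in: The blue box stands flat and at rest on the board in the empty lane, its far end within 6 mm of the stop and square to it within 0.15 rad; the bystanders are within 10 mm of where they started (x of box in the frame of lane between -0.006 and 0.008 m and y of box in the frame of lane between -0.0125 and 0.0125 m and z of box in the frame of lane between -0.003 and 0.003 m and angle between the x axis of box and the x axis of lane, either way round below 0.15 rad and angle between box's own z axis and vertical below 0.05 rad and linear speed of box below 0.01 m/s and distance of each of box_yellow, box_red, pot, glue from where it was at the start of the episode below 0.01 m); the robot touches nothing.
It fails at once if the box or the robot touches a rail (contact force between rails and anything else above 0.3 N).
It fails at once if anything touches the wet paint on the sides or lid (contact force between paint and anything else above 0.3 N).
It fails at once if the box is lifted off the board (5 mm) or tipped (0.1 rad) (z of box in the frame of lane above 0.005 m or angle between box's own z axis and vertical above 0.1 rad).
It fails at once if the box is shoved faster than 0.35 m/s instead of pushed slowly (linear speed of box above 0.35 m/s).
It fails at once if a bystander is displaced by more than 10 mm or tipped over (distance of any of box_yellow, box_red, pot, glue from where it was at the start of the episode above 0.01 m or angle between any of box_yellow, box_red, pot, glue's own z axis and vertical above 0.3 rad).
It also fails if it takes over 48 s, if anything falls off the work surface, if the arm or the gripper's body presses on something with over 40 N, if the wrist force passes 120 N, or if a joint passes its speed limit or range.

## Working session

There is one attempt and no reset: what is moved stays moved. The work goes in short steps, Python scripts to look and compute and a tool call to move; the robot and the scene stay as the last step left them, time stands still between calls to the robot, and variables do not carry over. Pictures are saved under pics/ and viewed, about 8 in all and at most 12, crops included, and the job is handed in when it is done.

Besides the shell and the picture viewer there is one more tool, called as a command line: name --argument value ..., lists and objects as JSON in quotes. apply_moves: Moves the arm, as the interface text tells. Its arguments: {"type":"object","properties":{"deltas":{"type":"array","items":{"type":"array","items":{"type":"array","items":{"type":"number"}}}},"force":{"type":"number"}},"required":["deltas"]}

```bash
mkdir -p pics
python3 - <<'E'
from plant import r
import cv2,numpy as np
np.set_printoptions(precision=4,suppress=True)
for n in("scene","top"):
    f=r.grab_frame(n); cv2.imwrite(f"pics/{n}0.png",f["color"]); print(n,[f[k] for k in("fx","fy","cx","cy")],f["pose"],f.keys())
s=r.read_state();print(s)
E
```

```text
scene [428.67460963416164, 428.67460963416164, 322.9814689964256, 197.27895180416036] [[ 0.5617 -0.5728  0.597   1.16  ]
 [ 0.8272  0.3745 -0.419  -0.3613]
 [ 0.0165  0.7292  0.6841  0.7646]
 [ 0.      0.      0.      1.    ]] dict_keys(['color', 'fx', 'fy', 'cx', 'cy', 'pose'])
top [419.729210187612, 419.729210187612, 320.04481606455477, 198.8689024912037] [[ 0.0287  0.9809 -0.1926  0.3199]
 [-0.9995  0.0303  0.0054  0.1086]
 [ 0.0111  0.1924  0.9813  1.0916]
 [ 0.      0.      0.      1.    ]] dict_keys(['color', 'fx', 'fy', 'cx', 'cy', 'pose'])
{'clock': 0.1, 'q': array([-64.5948,  20.2592,  93.625 ,   0.0015,  66.1866,  -0.1363]), 'joint_vel': array([-0.0079, -0.1066,  0.0084, -0.041 , -0.0347,  0.0428]), 'joint_torque': array([  0.0001, -59.4906, -33.4929,   0.0702,   0.0185,  -0.    ]), 'ee_pos': array([ 0.2694, -0.5637,  0.404 ]), 'tool_rot': array([[ 0.9023,  0.4312, -0.0005],
       [ 0.4312, -0.9023,  0.0011],
       [ 0.    , -0.0012, -1.    ]]), 'force': array([-0.2695,  0.8065,  0.1639]), 'ft_torque': array([ 0.0322,  0.0203, -0.0223]), 'opening': 1.003094164449566}
```

View pics/top0.png

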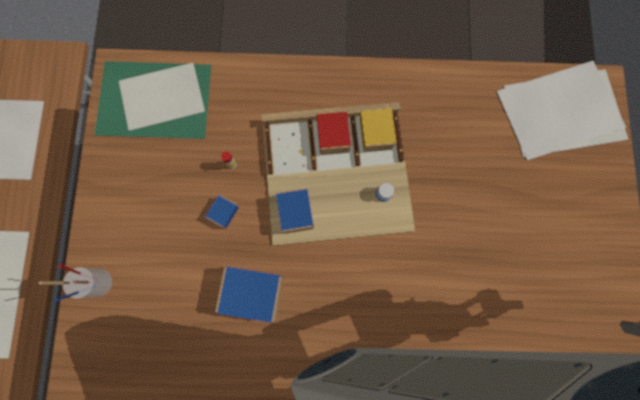

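View pics/scene0.png

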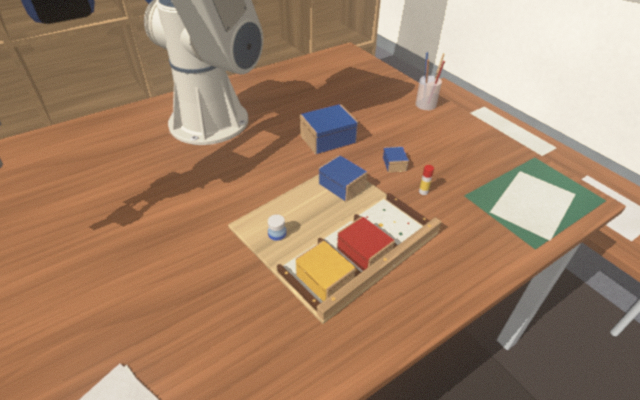

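The top view shows the empty lane at far left (paper at ~(289,147)). The middle-sized blue box is on the board at ~(295,210), the pot at (385,192) and the glue stick at (228,158). The blue boxes at (249,293) and (222,212) are decoys, the first too large and the second too small.

```bash
cat > h.py <<'E'
import cv2,numpy as np
np.set_printoptions(precision=4,suppress=True)
def ray(f,uv,z):
    uv=np.atleast_2d(uv).astype(float)
    d=np.c_[(uv[:,0]-f["cx"])/f["fx"],-(uv[:,1]-f["cy"])/f["fy"],-np.ones(len(uv))]@f["pose"][:3,:3].T
    o=f["pose"][:3,3]; return o+d*((z-o[2])/d[:,2])[:,None]
def proj(f,p):
    c=(np.atleast_2d(p)-f["pose"][:3,3])@f["pose"][:3,:3]
    return np.c_[f["cx"]-f["fx"]*c[:,0]/c[:,2],f["cy"]+f["fy"]*c[:,1]/c[:,2]]
E
python3 - <<'E'
from plant import r
from h import *
f=r.grab_frame("top"); im=f["color"]
c=im[90:255,210:420]; cv2.imwrite("pics/c1.png",cv2.resize(c,None,fx=3.8,fy=3.6,interpolation=cv2.INTER_CUBIC))
s=r.grab_frame("scene")["color"][150:320,220:450]; cv2.imwrite("pics/c2.png",cv2.resize(s,None,fx=3.4,fy=3.4,interpolation=cv2.INTER_CUBIC))
hsv=cv2.cvtColor(im,cv2.COLOR_BGR2HSV)
m=cv2.inRange(hsv,(100,140,60),(125,255,255))
for k in cv2.findContours(m,0,1)[0]:
    if cv2.contourArea(k)>300:
        b=cv2.minAreaRect(k); print(b, cv2.contourArea(k)); print(ray(f,cv2.boxPoints(b),.067))
        h=k[:,0]; print(hsv[m>0][:,2].min())
E
```

```text
((247.98532104492188, 294.0843811035156), (52.002052307128906, 45.83376693725586), 9.865806579589844) 2244.5
[[0.2416 0.3344 0.067 ]
 [0.347  0.3235 0.067 ]
 [0.3295 0.1994 0.067 ]
 [0.2247 0.2129 0.067 ]]
78
((221.76470947265625, 211.0587921142578), (21.265823364257812, 22.29481315612793), 30.963756561279297) 430.0
[[0.4716 0.3801 0.067 ]
 [0.5204 0.3556 0.067 ]
 [0.4942 0.3085 0.067 ]
 [0.4459 0.3334 0.067 ]]
78
((294.0405578613281, 209.2432403564453), (34.03059005737305, 29.263019561767578), 80.53767395019531) 929.0
[[0.5278 0.2108 0.067 ]
 [0.5423 0.1394 0.067 ]
 [0.4584 0.1227 0.067 ]
 [0.4443 0.193  0.067 ]]
78
```

View pics/c1.png

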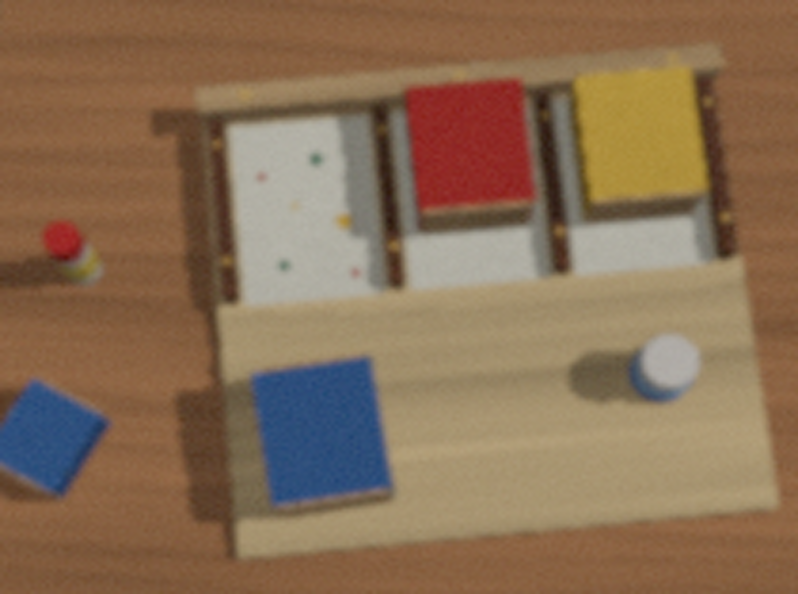

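View pics/c2.png

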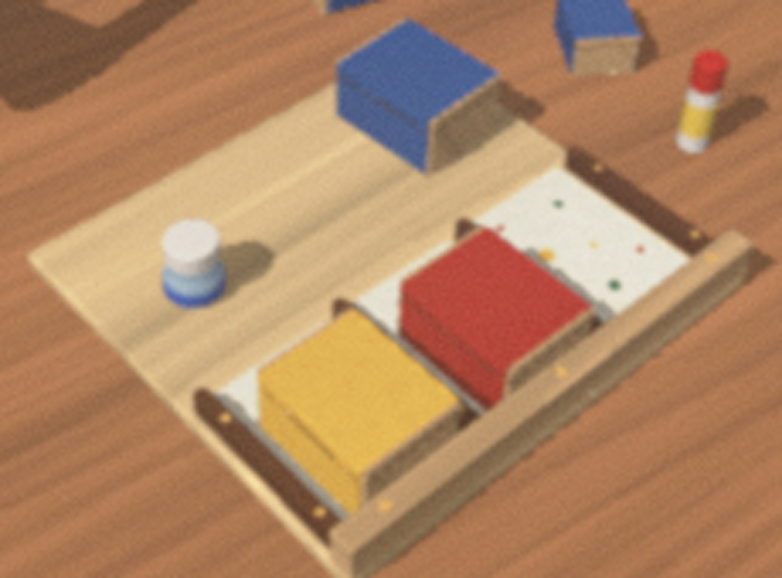

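```bash
cat >> h.py <<'E'
def lid(f,lo,hi,roi,z=.067):
    x0,x1,y0,y1=roi; K=8
    im=cv2.resize(f["color"][y0:y1,x0:x1],None,fx=K,fy=K,interpolation=cv2.INTER_CUBIC)
    m=cv2.inRange(cv2.cvtColor(im,cv2.COLOR_BGR2HSV),lo,hi)
    k=max(cv2.findContours(m,0,1)[0],key=cv2.contourArea)[:,0]
    uv=(k+.5)/K-.5+[x0,y0]
    b=cv2.minAreaRect((ray(f,uv,z)[:,:2]*1e4).astype(np.float32))
    c=np.array(b[0])/1e4; s=np.array(b[1])/1e4; a=(b[2]+45)%90-45
    return c,s,a
B=((100,140,50),(125,255,255));
E
python3 - <<'E'
from plant import r
from h import *
f=r.grab_frame("top")
print("blue",lid(f,*B,(270,325,180,240)))
red=lid(f,(0,170,110),(6,255,255),(308,360,105,162)); red2=lid(f,(170,170,110),(180,255,255),(308,360,105,162)); yel=lid(f,(18,150,130),(32,255,255),(355,402,100,155))
print("red",red,red2);print("yel",yel)
pts=np.array([[237,557],[777,507],[742,258],[218,308],[242,303],[385,291]])/[3.8,3.6]+[210,90]
p=ray(f,pts,.012); print(p)
v=p[0]-p[1]; print("front edge len,yaw",np.linalg.norm(v),np.degrees(np.arctan2(-v[0],v[1])))
sc=r.grab_frame("scene")
# same features in scene crop: board front-right corner and stop top-left corner
q=ray(sc,np.array([[30,257]])/3.4+[220,150],.012);print("scene front-right",q)
E
```

```text
blue (array([0.4931, 0.1668]), array([0.086 , 0.0731]), 11.06322193145752)
red (array([0.7045, 0.0742]), array([0.0894, 0.0791]), 7.682809352874756) (array([0.6864, 0.0744]), array([0.0027, 0.0016]), 1.2960494756698608)
yel (array([ 0.7152, -0.0416]), array([0.094 , 0.0825]), 7.373563766479492)
[[ 0.4083  0.2213  0.012 ]
 [ 0.4551 -0.1442  0.012 ]
 [ 0.6402 -0.1222  0.012 ]
 [ 0.5903  0.2438  0.012 ]
 [ 0.5947  0.2273  0.012 ]
 [ 0.6069  0.128   0.012 ]]
front edge len,yaw 0.3685029215745229 7.28593871235337
scene front-right [[ 0.462  -0.1439  0.012 ]]
```

The rack yaw is about 7.35°, and the front edge and the red box agree on it. The lane origin is about (0.6896, 0.189). In the lane frame the box is at x −198 mm, y +3 mm, yaw about +4°. I'll narrow the fingers to about 72 mm over their backs and square them to the lane, so the two of them push flat on the bare end.

apply_moves --deltas '[[[-0.22,53,-74,0,6],[-0.22,53,-74,0,6],[-0.22,80,-110,0,12],[-0.22,106,-148,0,18],[-0.22,130,-181,0,18],[-0.22,154,-214,0,18],[-0.22,178,-247,0,18],[-0.22,202,-280,0,18]]]'

```text
clock: 0.97
ee_pos: [0.3285, -0.2341, 0.4047]
tool_rot: [[0.991, 0.131, 0.0], [0.131, -0.991, 0.0], [0.0, -0.0, -1.0]]
force: [1.5, -0.7, -0.0]
opening: 0.444
```

```bash
cat >> h.py <<'E'
L0=np.array([.6896,.189]); Y=np.radians(7.35); RL=np.array([[np.cos(Y),np.sin(Y)],[-np.sin(Y),np.cos(Y)]])
def lane(p): return RL@(np.array(p)[:2]-L0)
def go(s,x,y,z):
    "deltas (mm, deg) to TCP at lane x,y, height z, squared to the lane"
    R=s["tool_rot"]; w=np.r_[L0+RL.T@[x,y],z]-s["ee_pos"]
    print("t",s["clock"],"tcp lane",lane(s["ee_pos"])*1e3,"z",s["ee_pos"][2],"open",s["opening"]*92,"F",s["force"])
    print("delta",R.T@w*1e3,"twist",np.degrees(np.arctan2(R[1,0],R[0,0]))-7.35)
E
python3 -c "
from plant import r
from h import *
go(r.read_state(),-.295,0,.405)"
```

```text
t 0.9667 tcp lane [-412.2415 -373.4181] z 0.4046716877858188 open 40.81970170857125 F [ 1.5425 -0.6999 -0.0132]
delta [ 118.2498 -373.1001   -0.2466] twist 0.15476730457519494
```

apply_moves --deltas '[[[-0.22,12,-38,0,0],[-0.22,24,-76,0,0],[-0.22,36,-114,0,0],[-0.22,48,-152,0,0],[-0.22,60,-190,0,0],[-0.22,72,-228,0,0],[-0.22,84,-266,0,0],[-0.22,95,-300,0,0]]]'

```text
clock: 1.63
ee_pos: [0.3833, 0.0781, 0.4051]
tool_rot: [[0.991, 0.131, 0.001], [0.131, -0.991, 0.001], [0.001, -0.0, -1.0]]
force: [0.9, -1.0, 0.1]
opening: 0.39
```

apply_moves --deltas '[[[-0.22,12,-38,0,0],[-0.22,23,-73,0,0],[-0.22,23,-73,0,0],[-0.22,23,-73,30,0],[-0.22,23,-73,60,0],[-0.22,23,-73,80,0],[-0.22,23,-73,95,0],[-0.22,23,-73,95,0]]]'

```text
clock: 2.3
ee_pos: [0.3955, 0.1528, 0.3077]
tool_rot: [[0.991, 0.131, -0.003], [0.131, -0.991, -0.001], [-0.003, 0.001, -1.0]]
force: [-1.0, -0.4, -0.6]
opening: 0.39
```

```bash
python3 -c "
from plant import r
from h import *
cv2.imwrite('pics/s1.png',r.grab_frame('scene')['color'][60:260,200:460].repeat(3,0).repeat(3,1))
go(r.read_state(),-.295,0,.224)"
```

```text
t 2.35 tcp lane [-295.7177    1.8338] z 0.30917338735245903 open 36.02663249522741 F [-0.9851  0.6492 -0.2725]
delta [ 0.858   1.7929 85.173 ] twist 0.17308847556882867
```

View pics/s1.png

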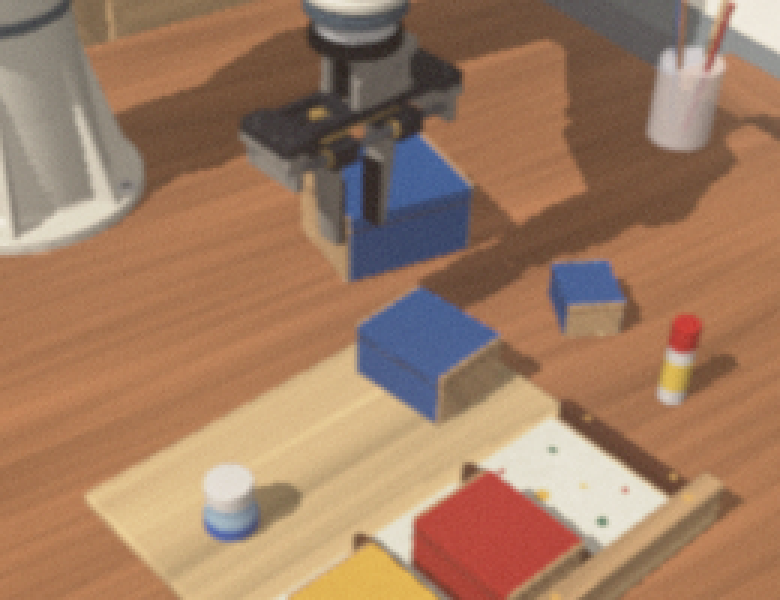

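The fingers (tips at ~(375,215) in the crop) hang behind the box, parallel to the lane mouth. The box at (427,345) hasn't moved and the way down is free, so I'll lower the hand.

apply_moves --deltas '[[[-0.22,0,1,25,0],[-0.22,0,1,50,0],[-0.22,0,1,70,0],[-0.22,0,1,80,0],[-0.22,0,1,85,0],[-0.22,0,1,85,0],[-0.22,0,1,85,0],[-0.22,0,1,85,0]]]'

```text
clock: 3.02
ee_pos: [0.3967, 0.1521, 0.2253]
tool_rot: [[0.991, 0.131, 0.0], [0.131, -0.991, -0.0], [0.0, 0.0, -1.0]]
force: [-0.0, -0.7, 0.4]
opening: 0.39
```

```bash
python3 -c "
from plant import r
from h import *
f=r.grab_frame('top');cv2.imwrite('pics/t1.png',cv2.resize(f['color'][100:260,240:400],None,fx=3.7,fy=3.7,interpolation=2))
go(r.read_state(),-.255,0,.224)
c,s,a=lid(f,*B,(270,325,180,240));print('box lane',lane(c)*1e3,s,a-7.35)"
```

```text
t 3.0667 tcp lane [-295.2929    0.8809] z 0.22526118232401368 open 35.79906074690965 F [-0.8183  0.1884  0.7934]
delta [40.2898  0.9996  1.272 ] twist 0.16883987480620188
box lane [-171.0874    4.8952] [0.0328 0.0731] 3.668039703369141
```

View pics/t1.png

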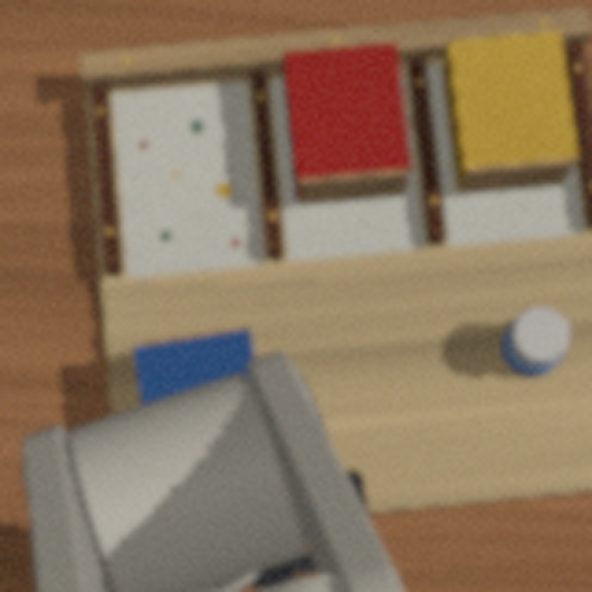

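apply_moves --deltas '[[[-0.22,8,1,1,0],[-0.22,16,1,1,0],[-0.22,23,1,1,0],[-0.22,29,1,1,0],[-0.22,34,1,1,0],[-0.22,39,1,1,0],[-0.22,44,1,1,0],[-0.22,49,1,1,0]]]'

```text
clock: 3.73
ee_pos: [0.4454, 0.1575, 0.2241]
tool_rot: [[0.991, 0.131, -0.001], [0.131, -0.991, -0.0], [-0.001, 0.0, -1.0]]
force: [-1.6, -0.7, 0.1]
opening: 0.388
```

apply_moves --deltas '[[[-0.22,4,0,0,0],[-0.22,8,0,0,0],[-0.22,12,0,0,0],[-0.22,16,0,0,0],[-0.22,20,0,0,0],[-0.22,24,0,0,0],[-0.22,27,0,0,0],[-0.22,28,0,0,0]]]'

```text
clock: 4.4
ee_pos: [0.4738, 0.1612, 0.2241]
tool_rot: [[0.991, 0.131, -0.0], [0.131, -0.991, -0.0], [-0.0, 0.0, -1.0]]
force: [-3.3, -0.2, 0.2]
opening: 0.39
```

```bash
python3 -c "
from plant import r
from h import *
f=r.grab_frame('scene');a=f['color'][90:260,220:450].copy();cv2.imwrite('pics/s2.png',cv2.resize(a,None,fx=3.4,fy=3.4,interpolation=2))
t=r.grab_frame('top');go(r.read_state(),-.06,0,.224)
im=t['color'];m=cv2.inRange(cv2.cvtColor(im,cv2.COLOR_BGR2HSV),*B);m[:, :265]=0;m[:,330:]=0
k=max(cv2.findContours(m,0,1)[0],key=cv2.contourArea)[:,0]
p=np.array([lane(q) for q in ray(t,k,.067)])*1e3
print(p[:,0].max(),p[:,1].min(),p[:,1].max(),'top-visible')
fr=p[p[:,0]>p[:,0].max()-5];print(fr)
"
```

```text
t 4.5 tcp lane [-217.8285    0.0775] z 0.22409741841875722 open 35.68328208359863 F [-0.2575 -0.0283  0.3857]
delta [157.8276   0.5422   0.0649] twist 0.16869966605666065Traceback (most recent call last):
  File "<string>", line 7, in <module>
    k=max(cv2.findContours(m,0,1)[0],key=cv2.contourArea)[:,0]
      ~~~^^^^^^^^^^^^^^^^^^^^^^^^^^^^^^^^^^^^^^^^^^^^^^^^
ValueError: max() iterable argument is empty
```

View pics/s2.png

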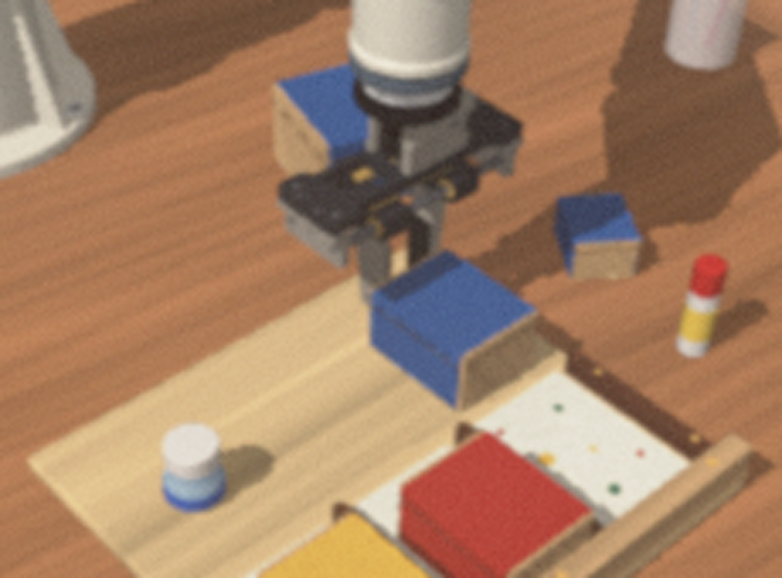

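```bash
python3 -c "
from plant import r
from h import *
f=r.grab_frame('scene')
for n,c in(('blue',[[372,299],[459,357],[536,309],[448,252]]),('red',[[402,497],[507,564],[590,507],[485,431]])):
    p=np.array([lane(q) for q in ray(f,np.array(c)/3.4+[220,90],.067)])*1e3
    print(n,p.round(1).tolist(),p.mean(0)); v=(p[1]-p[0]+p[2]-p[3]); print(np.degrees(np.arctan2(v[1],v[0])))
"
```

```text
blue [[-195.3, -45.3], [-109.0, -40.7], [-109.1, 38.6], [-198.5, 35.9]] [-153.0126   -2.8805]
2.3497086140726378
red [[-39.0, -161.0], [42.9, -149.5], [45.2, -76.0], [-45.8, -78.7]] [   0.8248 -116.3222]
4.676303281159413
```

The box's front is about 18 mm before the mouth, with y ≈ −3 mm and roughly square, so I'll push on.

apply_moves --deltas '[[[-0.22,4,0,0,0],[-0.22,9,0,0,0],[-0.22,14,0,0,0],[-0.22,19,0,0,0],[-0.22,24,0,0,0],[-0.22,29,0,0,0],[-0.22,33,0,0,0],[-0.22,35,0,0,0]]]'

```text
clock: 5.22
ee_pos: [0.5088, 0.1659, 0.2241]
tool_rot: [[0.991, 0.131, 0.0], [0.131, -0.991, -0.0], [0.0, 0.0, -1.0]]
force: [-2.6, -0.3, 2.4]
opening: 0.387
```

```bash
python3 -c "
from plant import r
from h import *
f=r.grab_frame('scene');a=f['color'][120:290,250:450].copy();cv2.imwrite('pics/s3.png',cv2.resize(a,None,fx=3.5,fy=3.5,interpolation=2))
go(r.read_state(),-.06,0,.224)"
```

```text
t 5.2667 tcp lane [-182.1306    0.1756] z 0.22415644870964416 open 35.751290874314606 F [ 0.666  -0.466   0.0029]
delta [122.1295   0.5197   0.2211] twist 0.16140196768448067
```

View pics/s3.png

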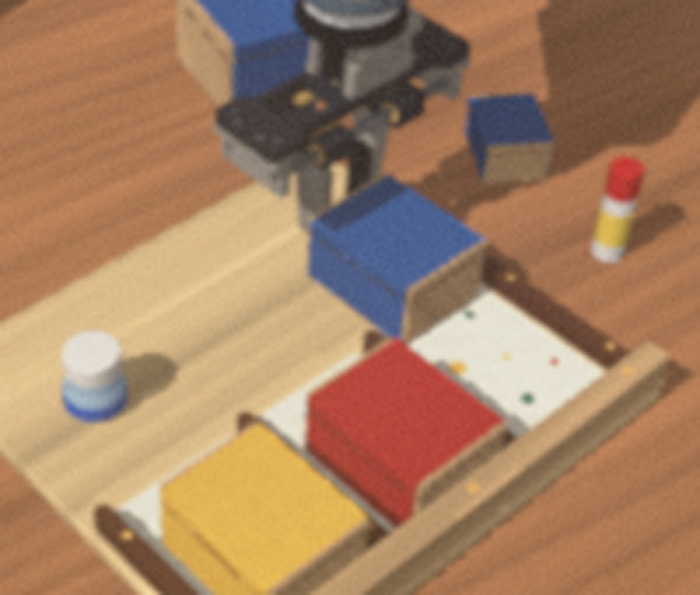

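```bash
python3 -c "
from plant import r
from h import *
f=r.grab_frame('scene')
for n,c,z in(('blue',[[311,229],[407,291],[486,240],[388,178]],.067),('red',[[308,403],[416,478],[502,423],[402,340]],.067),('bot',[[402,338],[480,287]],.012),('paper back-left corner',[[605,375]],.012)):
    p=np.array([lane(q) for q in ray(f,np.array(c)/3.5+[250,120],z)])*1e3
    print(n,p.round(1).tolist(),p.mean(0))
hsv=cv2.cvtColor(f['color'],cv2.COLOR_BGR2HSV)
# whole blue-lid bright mask in lane coordinates, red likewise
for n,lo,hi,roi in(('blue',(100,120,110),(125,255,255),(330,395,165,215)),('red',(0,150,165),(8,255,255),(330,400,210,275))):
    c,s,a=lid(f,lo,hi,roi);print(n,lane(c)*1e3,s,a-7.35)
"
```

```text
blue [[-159.4, -46.6], [-71.7, -40.3], [-71.7, 38.5], [-163.9, 34.5]] [-116.6504   -3.4947]
red [[-41.5, -159.3], [43.8, -151.3], [48.4, -79.9], [-41.7, -75.8]] [   2.2481 -116.576 ]
bot [[-77.6, -32.5], [-76.9, 47.7]] [-77.2455   7.5893]
paper back-left corner [[38.2, 48.1]] [38.151  48.0556]
blue [-112.6309   -3.5082] [0.0691 0.0797] 0.7139905929565433
red [   6.9022 -128.0937] [0.1059 0.1022] 0.6223162651062015
```

The lid and bottom-edge picks disagree by about 11 mm in y, so I'll take one closer look at the mouth from both views.

```bash
python3 -c "
from plant import r
from h import *
f=r.grab_frame('scene');t=r.grab_frame('top')
a=cv2.resize(f['color'][165:235,335:405],None,fx=8,fy=8,interpolation=2);b=cv2.resize(t['color'][115:185,260:290+0],None,fx=8,fy=8,interpolation=2)
cv2.imwrite('pics/m.png',np.hstack([a,b]))
W=lambda x,y,z:np.r_[L0+RL.T@[x,y],z]
e=np.array([W(-.0721+dx,yy,z) for dx,yy,z in[(0,-.0415,.067),(0,-.0415,.012),(0,.0345,.067),(0,.0345,.012)]])
print((proj(f,e)-[335,165])*8)
print('rail ends -58,58 top corners',(proj(f,np.array([W(-.09,-.052,.028),W(-.09,.052,.028),W(-.09,.052,.012),W(.05,.052,.028)]))-[335,165])*8)
"
```

```text
[[246.4919 306.1868]
 [231.1806 436.1101]
 [421.0055 193.5097]
 [400.1551 322.8619]]
rail ends -58,58 top corners [[168.9348 383.3493]
 [401.5365 231.8948]
 [395.7652 268.5186]
 [752.422  476.223 ]]
```

View pics/m.png

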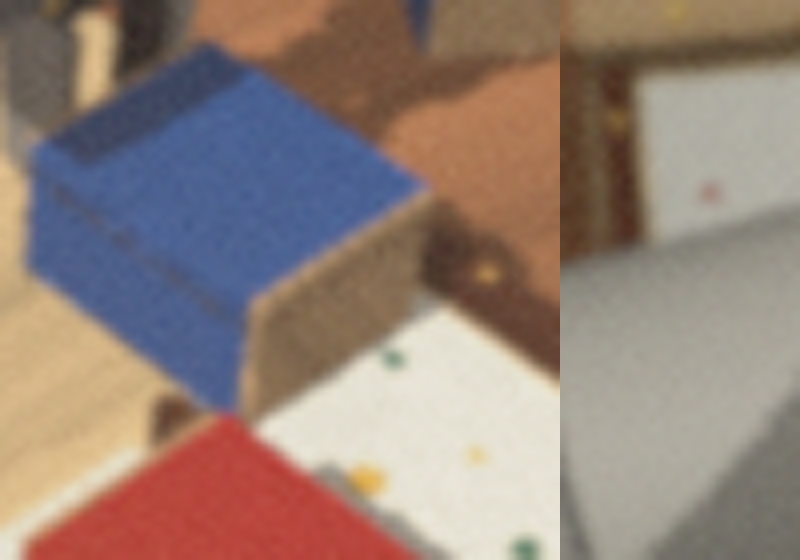

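The lid's front edge gives y ≈ +1 mm, and the starting geometry implies about 0 to +2 mm. The bottom edge reads higher, but there it is shaded and the red lid partly hides it. Even on the pessimistic reading there are several mm to the rail, and the box is square. I'll push straight on and look again halfway.

apply_moves --deltas '[[[-0.22,4,0,0,0],[-0.22,9,0,0,0],[-0.22,14,0,0,0],[-0.22,19,0,0,0],[-0.22,24,0,0,0],[-0.22,29,0,0,0],[-0.22,33,0,0,0],[-0.22,35,0,0,0]]]'

```text
clock: 6.08
ee_pos: [0.5437, 0.1705, 0.2242]
tool_rot: [[0.991, 0.131, 0.001], [0.131, -0.991, 0.0], [0.001, 0.0, -1.0]]
force: [-2.4, -0.2, 2.1]
opening: 0.389
```

```bash
python3 -c "
from plant import r
from h import *
f=r.grab_frame('scene')
cv2.imwrite('pics/m2.png',cv2.resize(f['color'][165:255,335:435],None,fx=8,fy=6.6,interpolation=2)) if 0 else cv2.imwrite('pics/m2.png',cv2.resize(f['color'][170:245,340:440],None,fx=8,fy=8,interpolation=2))
s=r.read_state();go(s,-.06,0,.224)
x=lane(s['ee_pos'])[0]+.11
W=lambda x,y,z:np.r_[L0+RL.T@[x,y],z]
e=np.array([W(x,yy,z) for yy,z in[(-.038,.067),(-.038,.012),(.038,.067),(.038,.012),(-.052,.012),(.052,.012)]])
print(((proj(f,e)-[340,170])*8).round(0).tolist())
"
```

```text
t 6.1333 tcp lane [-146.9176    0.2954] z 0.22423630147604923 open 35.74626533482935 F [ 0.0906 -0.4483 -0.3053]
delta [86.9161  0.5405  0.3427] twist 0.16162587362314618
[[302.0, 325.0], [283.0, 455.0], [476.0, 208.0], [452.0, 338.0], [251.0, 477.0], [481.0, 317.0]]
```

View pics/m2.png

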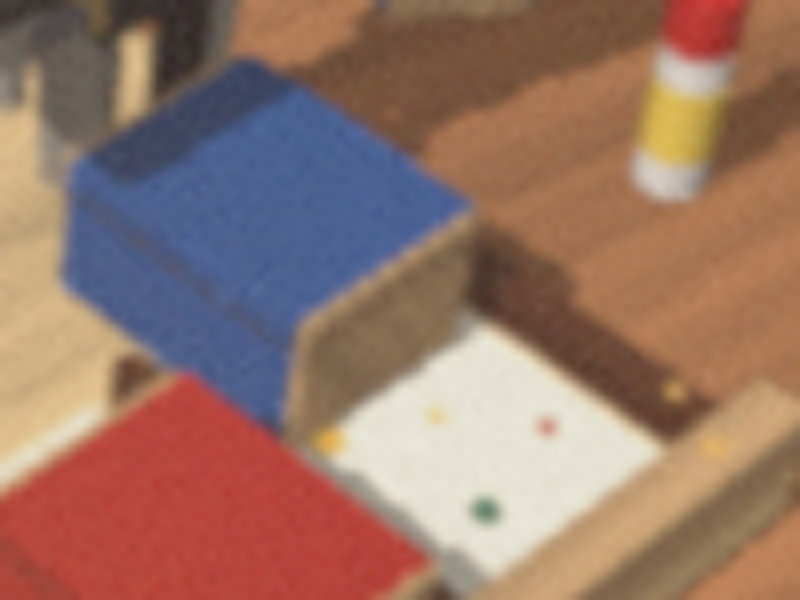

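The lid's front edge at (300,325)–(475,212) matches the prediction for y = 0 within about 1 mm, and the box is square with visible gaps at the rails. On to the stop, slowing down at the end.

apply_moves --deltas '[[[-0.22,4,0,0,0],[-0.22,9,0,0,0],[-0.22,15,0,0,0],[-0.22,21,0,0,0],[-0.22,27,0,0,0],[-0.22,33,0,0,0],[-0.22,38,0,0,0],[-0.22,42,0,0,0]]]'

```text
clock: 6.8
ee_pos: [0.5861, 0.1761, 0.2243]
tool_rot: [[0.991, 0.131, 0.001], [0.131, -0.991, 0.0], [0.001, -0.0, -1.0]]
force: [-1.9, -0.4, 0.5]
opening: 0.39
```

apply_moves --deltas '[[[-0.22,4,0,0,0],[-0.22,9,0,0,0],[-0.22,14,0,0,0],[-0.22,19,0,0,0],[-0.22,24,0,0,0],[-0.22,29,0,0,0],[-0.22,33,0,0,0],[-0.22,36,0,0,0]]]'

```text
clock: 7.47
ee_pos: [0.6224, 0.1808, 0.2243]
tool_rot: [[0.991, 0.131, 0.001], [0.131, -0.991, 0.0], [0.001, -0.0, -1.0]]
force: [-1.7, -0.5, -0.3]
opening: 0.389
```

```bash
python3 -c "
from plant import r
from h import *
go(r.read_state(),-.06,0,.224)"
```

```text
t 7.4667 tcp lane [-67.7157   0.4799] z 0.22429306772414062 open 35.799636818681925 F [-1.7307 -0.5346 -0.3039]
delta [7.714  0.5004 0.3044] twist 0.15213679014062542
```

apply_moves --deltas '[[[-0.22,1,0,0,0],[-0.22,1.5,0,0,0],[-0.22,2,0,0,0],[-0.22,3,0,0,0],[-0.22,3.5,0,0,0],[-0.22,4,0,0,0],[-0.22,4.5,0,0,0],[-0.22,5,0,0,0]]]'

```text
clock: 8.13
ee_pos: [0.6273, 0.1815, 0.2243]
tool_rot: [[0.991, 0.131, 0.001], [0.131, -0.991, 0.0], [0.001, -0.0, -1.0]]
force: [-1.9, -0.2, 0.7]
opening: 0.39
```

apply_moves --deltas '[[[-0.22,0.5,0,0,0],[-0.22,0.8,0,0,0],[-0.22,1.2,0,0,0],[-0.22,1.5,0,0,0],[-0.22,1.8,0,0,0],[-0.22,2.1,0,0,0],[-0.22,2.5,0,0,0],[-0.22,3,0,0,0]]]'

```text
clock: 8.8
ee_pos: [0.6294, 0.1818, 0.2243]
tool_rot: [[0.991, 0.131, -0.001], [0.131, -0.991, -0.0], [-0.002, 0.0, -1.0]]
force: [-9.4, -1.1, 8.1]
opening: 0.386
```

Force jumped to about 9 N at TCP lane x ≈ −60.6, just where the stop is expected. I'll back straight off and rise.

apply_moves --deltas '[[[-0.22,-2,0,0,0],[-0.22,-8,0,0,0],[-0.22,-20,0,0,0],[-0.22,-35,0,0,0],[-0.22,-55,0,0,0],[-0.22,-80,0,0,0],[-0.22,-105,0,0,0],[-0.22,-120,0,0,0]]]'

```text
clock: 9.47
ee_pos: [0.5081, 0.1657, 0.2243]
tool_rot: [[0.991, 0.131, -0.002], [0.131, -0.991, -0.001], [-0.002, 0.0, -1.0]]
force: [-0.4, 0.0, -0.2]
opening: 0.393
```

apply_moves --deltas '[[[-0.22,-20,0,-20,0],[-0.22,-50,0,-50,0],[-0.22,-75,0,-75,0],[-0.22,-90,20,-100,0],[-0.22,-100,50,-110,0],[-0.22,-100,90,-120,0],[-0.22,-100,130,-120,0],[-0.22,-100,160,-120,0]]]'

```text
clock: 10.13
ee_pos: [0.4301, -0.0081, 0.3458]
tool_rot: [[0.991, 0.131, 0.002], [0.131, -0.991, -0.001], [0.002, 0.001, -1.0]]
force: [1.2, 0.4, -0.3]
opening: 0.388
```

```bash
python3 -c "
from plant import r
from h import *
f=r.grab_frame('top');s=r.grab_frame('scene')['color']
cv2.imwrite('pics/e.png',np.hstack([cv2.resize(f['color'][90:220,210:320],None,fx=3.6,fy=4.4,interpolation=2),cv2.resize(s[160:290,325:435],None,fx=3.6,fy=4.4,interpolation=2)]))
for n,a in(('blue',(*B,(260,318,95,165))),('red',((0,170,110),(6,255,255),(308,360,105,162))),('yel',((18,150,130),(32,255,255),(355,402,100,155)))):
    c,z,w=lid(f,*a);print(n,c,lane(c)*1e3,z,w-7.35)
go(r.read_state(),-.06,0,.4)"
```

```text
blue [0.6894 0.1892] [-0.2109  0.1887] [0.0856 0.0744] 0.05754175186157262
red [0.7043 0.0747] [  -0.0081 -115.2492] [0.0896 0.0791] -0.4556318283081051
yel [ 0.7152 -0.0415] [  -4.101  -231.8657] [0.0941 0.0824] 0.02394952774047887
t 10.2333 tcp lane [-282.3397 -163.3243] z 0.3452158635097357 open 36.03203891358439 F [-0.3483  0.5241 -0.4471]
delta [ 222.236  -163.4271  -54.8982] twist -0.04986506716191208
```

View pics/e.png

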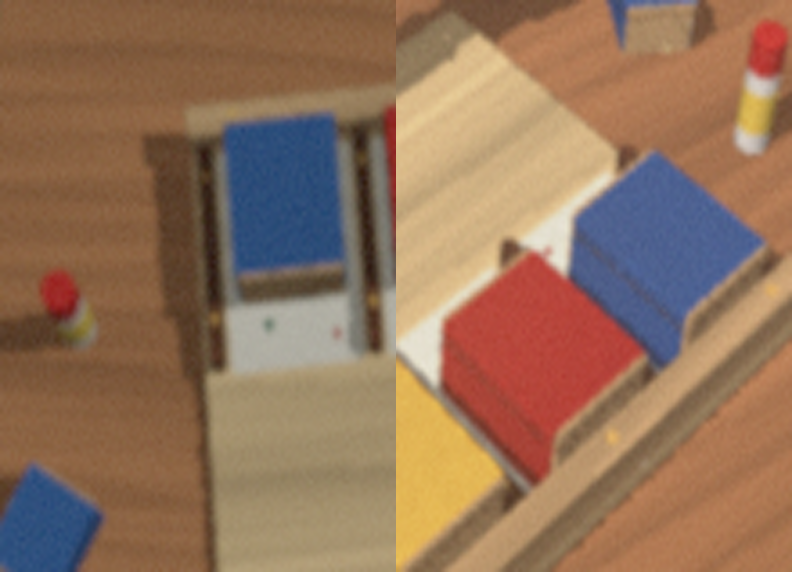

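The box is home against the stop: lane x −0.2 mm, y +0.2 mm, yaw about 0°. The red and yellow boxes haven't moved and the arm is clear, so I'll hand in.

```bash
python3 -c "
from plant import r
r.sign_off()"
```

```text
the job is handed in; nothing more can be done
```

I pushed the middle-sized blue box down the empty +y lane until it rested against the stop, then backed the arm off and handed the job in at about 10 s. I used two narrowed fingers squared to the lane, pushing only on the bare wooden end at about 60 mm/s. No verdict was reported.

**Final checks:**
- **Box:** in the final top view it sits at lane x −0.2 mm, y +0.2 mm and yaw about 0.1°. The wrist force rose to about 9 N as it met the stop.
- **Bystanders:** the red and yellow boxes measured within about 1 mm of where they started. The glue stick looked unmoved. I didn't measure the pot at the end, but the arm stayed well clear of it.
- **Robot:** it is touching nothing; the force reads about zero.

**One disagreement:** at the lane mouth, the shaded bottom edge of the box read about 8–11 mm further sideways than the lid. I trusted the lid edge, and the halfway look and final position agreed with it.

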